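Zero a coffee grinder's setting ring by feel and back it off

ROBOT

A 6-joint arm with a two-finger parallel gripper is mounted at the origin on the work surface. World frame = base frame: x ahead of the robot, y to its left, z up, the work surface at z = 0. Lengths are in m, angles in rad, forces in N, time in s.
With the tool pointing down it reaches from about 0.3 to 0.775 m from the base axis. Payload 14.6 kg.
Tool frame: the origin (TCP) lies on the centre line of the jaws, within the pads' length; the fingertips stand ctrl.tcp_to_tips ahead of it and the grasp point (between the pads) lies 2 mm behind it (ctrl.tcp_to_tips is the distance from the TCP to the fingertips, in m); z points along the fingers, y is the line along which they close (so a half turn about z gives the same grasp; the last joint's range is limited). The gripper opens to 94 mm and grips with 3 to 60 N. Pads are 16 mm wide; open, the fingers measure 119 mm over their backs; the gripper's body (75 mm by 177 mm) begins 78 mm behind the grasp point.
Start: joints at [-1.284, 0.3, 1.521, -0, 1.321, -0.067], TCP at [0.191, -0.516, 0.222] pointing down, gripper open.
Joint ranges: [-3.03, 3.03], [-0.79, 2.21], [0.23, 2.52], [-1.04, 4.18], [0, 3.07], [-2.55, 2.55]. Speed limits (rad/s): [2.22, 2.22, 2.57, 3.14, 3.14, 3.14].

INTERFACE

Orientations are given as [roll, pitch, yaw] about the fixed x, y, z axes, in that order (R = Rz(yaw) Ry(pitch) Rx(roll)).
In Python, from station import telemetry, viewer, hand_in, ctrl gives the robot as it stands.
- The arm moves only by the tool step_arm, never from a script. Its argument "plan" is a list of rows, each an object of numbers: "dx", "dy", "dz": the shift along the tool's x, y, z scaled (see below); "rx", "ry", "rz": the turn, a rotation vector about the tool's x, y, z scaled (see below); "claw": the closure, from 0 (fully open) to 1 (shut). In form: [{"dx": .., "dy": .., "dz": .., "rx": .., "ry": .., "rz": .., "claw": ..}, ...]. A call has 1 to 10 rows; each row shifts and turns the commanded pose from where the row before left it, along the tool's axes as they then stand; what a row does not reach is not made up. The controller multiplies each number of a shift by 0.1 m and each number of a turn by 90 degrees. A row lasts 1/10 s, in which the tool goes at most 50 mm and 8.59 degrees, less where a joint would pass 70% of its speed; a pose out of reach is approached as far as the arm can. A call with a number of a shift or a turn outside -1 to 1 is refused whole. A call with a gripper value outside its range is refused whole. The fingers move at their own pace and stop on an object; "grip_force" is the grip in N (left out, the last holds). Time passes only in rows, so rows that do not move let the fingers close. It gives the time, the measured TCP pose, the force, the opening and the grip force at its end, in the units of the state.
- telemetry.get_obs(): the state, without advancing time (a new reading comes with each control period).
- viewer.camera(name): name is "scene" or "top" or "wrist"; returns a dict with "img" (400x640x3 uint8, red, green, blue), "z_map" (400x640 float32, m along the optical axis (not along the pixel's ray), 0 where there is no reading), "fx", "fy", "cx", "cy" (pixels), "dist" ([k1, k2, p1, p2, k3] as OpenCV has them; the pictures are not rectified), "R" (3x3) and "t" (3): a world point X has camera coordinates R X + t; the wrist camera has in their place "tool_from_camera" (4x4, takes a point from camera to tool coordinates, whose origin is the TCP and whose axes are the flange's). Camera axes: x right, y down, z forward; pixel columns grow to the right and rows downward; lengths in m; the calibration is good to about 2 mm. A picture is of the moment at which its call begins: read the wrist's pose just before it.
- hand_in(): hands the job in; it is judged then, once.
Trained networks look in a picture, given as the dict that the camera call returned (one of the last four; its "shot" number tells which), for a name from the list of things; names that differ only in an ending like _2 or _b are one class to them, and where a whole thing is asked for, a point or a joint stands for the part that bears it (a point fixed in the world has none). Each returns a list of dicts, best first, with "score" (0 to 1); they miss things now and then, are a little off and sometimes report something else, mostly with a low value. They report only what shows in the picture. A call takes as long as a camera call. They do not tell look-alikes from the thing itself.
- viewer.recognise(target, picture): "rect" ([left, top, right, bottom] in pixels, round what is visible of it).
The state is a dict: "time_s": time; "qpos": joint angles; "joint_vel": joint speeds; "tau": joint torques, N m; "ee_pos": TCP position; "eef_rot": TCP orientation; "force": force on the tool from outside, world axes, zero at the start; "moment": the same for the moment, N m; "grip_width": finger opening in m; "grip_force": force on a finger pad.
Only numpy, scipy, OpenCV 4.12 (cv2) and the standard library are available. Lean on these libraries where they do the work, as an engineer would, in place of code of your own. Each camera call takes 0.05 s, during which the arm holds its last target. There are 200 camera calls.

TASK

On the bakery counter stands a small coffee grinder whose slim grind-setting ring sits between two fixed collars. Turn only the ring clockwise (seen from above) until you feel the burrs meet, leaning on it firmly but gently for a moment without forcing it, then turn it back 30 degrees (one division of the marks) from where they met and let go. Do not press on the collars above and below it, and leave everything else on the counter where it is.

Things in the scene. Friction and masses are not known exactly. Their poses are not given: they have to be found in the camera images.
- grinder: White coffee grinder 205 mm deep, 130 mm wide, 229 mm high, fixed to the counter. Origin: on the counter under the ring's axis; z up is the ring's axis; -x is its front, where the spout and dosing cup are. Its body ends 165 mm above the counter; the collars and the ring are stacked above that on the axis.
- lower_collar: Fixed aluminium collar under the ring, 90 mm diameter, from 165 to 183 mm above the counter, so it stands out 17 mm all round beneath the ring like a shelf; black marks on its top every 30 degrees. Origin: centre of its underside. Pressing on it with more than 4 N fails.
- upper_collar: Fixed aluminium collar and cap above the ring, 46 mm diameter (5 mm inside the ring's rim all round), from 203 to 229 mm above the counter. Origin: centre of its underside. Nothing is above it. Pressing on it with more than 4 N fails.
- ring_mid (a point): Centre of the ring on its axis at mid-height, 193 mm above the counter. The ring is dark knurled steel, 56 mm diameter, 14 mm high (186 to 200 mm above the counter), with 3 mm gaps to the collars. It can be pinched across its diameter by finger tips held between 183 and 196 mm. It turns stiffly (0.08 N m) and stays where it is left.
- tab (a point): Outer end of the small pointer tab on the ring (6 mm wide, 8 mm high, sticking out 13 mm from the rim, end 41 mm from the axis), at mid-height of the ring; turns with the ring.
- ring (a joint): Angle of the ring in rad, growing clockwise seen from above; at 0 the tab points to the grinder's back (+x). The burrs first touch somewhere between 0.65 and 1.10, different each time and unseen: feel for it. Setting wanted at the end: 0.52 rad (30 degrees) back from first touch.
- burrs (a point): Point on the axis inside the ring, 186 mm above the counter. Past first touch the burrs push back by about 5 N m per rad of further turn; the ring's own friction adds 0.08 N m while turning and may take 0.08 off a reading at rest. They count as met at 0.15 N m or more for 0.2 s (0.03 rad past first touch); over 0.6 N m (0.12 rad past) is forcing.
Mind the look-alikes: they are no part of the job. Of the things shaped like the grinder, the white one is meant.

How it is judged:
On the way:
1. the ring is turned clockwise until the burrs meet and push back with at least 0.15 N m (6 N at the burr lugs) for 0.2 s (contact force between lug and stop above 6 N), for 0.2 s.
At the end, for the whole second after the job is handed in: After the burrs have met, the ring rests 30 degrees (tolerance 8 degrees either way) back, anticlockwise, from where they first touched, and is still; everything else is where it was (distance between lug and stop between 0.01536 and 0.02184 m and velocity of joint ring between -0.05 and 0.05 rad/s).
It fails at once if the burrs are forced together with more than 0.6 N m (24 N at the burr lugs) (contact force between lug and stop above 24 N).
It fails at once if the robot presses on the upper collar with more than 4 N (contact force between any of the fingers, the arm and upper_collar above 4 N).
It fails at once if the robot presses on the lower collar with more than 4 N (contact force between any of the fingers, the arm and lower_collar above 4 N).
It fails at once if a loose thing on the counter (the steel dosing cup under the spout, the brush, the tamper, the mug, the coin dish, the bean jar, the bread roll) is moved more than 30 mm (distance of any of dose_cup, brush, tamper, mug, coin_dish, bean_jar, roll from where it was at the start of the episode above 0.03 m).
It also fails if it takes over 54 s, if anything falls off the work surface, if the arm or the gripper's body presses on something with over 40 N, if the wrist force passes 120 N, or if a joint passes its speed limit or range.

## Working session

There is one attempt and no reset: what is moved stays moved. The work goes in short steps, Python scripts to look and compute and a tool call to move; the robot and the scene stay as the last step left them, time stands still between calls to the robot, and variables do not carry over. Pictures are saved under pics/ and viewed, at most 10 in all, crops included, and the job is handed in when it is done.

Besides the shell and the picture viewer there is one more tool, called after "Request:" by a JSON object that holds its "api" and its "payload". step_arm: Moves the arm, as the interface text tells. Shifts and turns lie within -1 to 1; 1 stands for 0.1 m of shift or 90 degrees of turn. Its arguments: {"type":"object","properties":{"plan":{"type":"array"},"grip_force":{"type":"number"}},"required":["plan"]}

```bash
mkdir -p pics; ls; python3 - <<'E'
from station import telemetry, viewer, ctrl
import cv2,numpy as np
o=telemetry.get_obs();print(o);print({k:getattr(ctrl,k) for k in dir(ctrl) if k[0]!='_'})
ims=[]
for n in ['scene','top']:
    p=viewer.camera(n);cv2.imwrite(f'pics/{n}0.png',p['img'][:,:,::-1])
    for t in ['grinder','upper_collar','lower_collar','tab','ring_mid','ring']:
        try:r=viewer.recognise(t,p)
        except Exception as e:r=e;print(n,t,e);continue
        print(n,t,[(np.round(d['rect']).tolist(),round(d['score'],2)) for d in r][:4])
    print(p['R'],p['t'],p['fx'],p['cx'],p['cy'])
E
```

```text
pics
{'time_s': 0.0, 'qpos': array([-1.28359259e+00,  3.00484121e-01,  1.52156720e+00, -1.86697207e-05,
        1.32071265e+00, -6.65886382e-02]), 'joint_vel': array([ 6.08805145e-05, -2.07145843e-03,  6.71908033e-04,  1.15323385e-03,
       -8.55422511e-04, -2.80972384e-04]), 'tau': array([ 1.40799177e-03, -5.31808341e+01, -3.52728868e+01,  7.08673079e-02,
        2.44989916e-02, -8.32584715e-05]), 'ee_pos': array([ 0.19048205, -0.51570448,  0.22188505]), 'eef_rot': array([-3.14042273e+00, -5.98954766e-05,  3.53796975e-01]), 'force': array([-0.14610717, -0.23373536,  0.82575119]), 'moment': array([0.02522867, 0.039866  , 0.01656723]), 'grip_force': 0.0, 'grip_width': 0.09430756165216586}
{'MotionError': <class 'station.MotionError'>, 'tcp_to_tips': 0.017}
scene grinder [([266.0, 72.0, 366.0, 171.0], 0.95), ([313.0, 212.0, 441.0, 310.0], 0.83), ([173.0, 262.0, 293.0, 367.0], 0.78)]
scene upper_collar [([381.0, 230.0, 412.0, 263.0], 0.89), ([308.0, 73.0, 334.0, 102.0], 0.77), ([208.0, 292.0, 238.0, 322.0], 0.57)]
scene lower_collar [([296.0, 80.0, 346.0, 124.0], 0.93), ([366.0, 223.0,
[... 887 characters left out ...]
42.0, 202.0], 0.58)]
top lower_collar [([391.0, 262.0, 433.0, 307.0], 0.83), ([209.0, 166.0, 254.0, 209.0], 0.57)]
top tab [([219.0, 169.0, 247.0, 203.0], 0.59), ([399.0, 273.0, 422.0, 298.0], 0.56), ([367.0, 130.0, 392.0, 160.0], 0.47)]
top ring_mid [([365.0, 128.0, 394.0, 160.0], 0.78), ([396.0, 269.0, 421.0, 299.0], 0.73), ([221.0, 166.0, 246.0, 203.0], 0.56)]
top ring [([366.0, 125.0, 389.0, 161.0], 0.77), ([395.0, 267.0, 427.0, 300.0], 0.53), ([369.0, 132.0, 396.0, 157.0], 0.15)]
[[ 0.02613174 -0.99959631 -0.01115122]
 [-0.99854828 -0.02557551 -0.04740491]
 [ 0.04710057  0.0123738  -0.99881351]] [-0.00610725  0.47286066  1.19865979] 520.3224837229211 323.4897764230784 210.72937754216707
```

View pics/scene0.png

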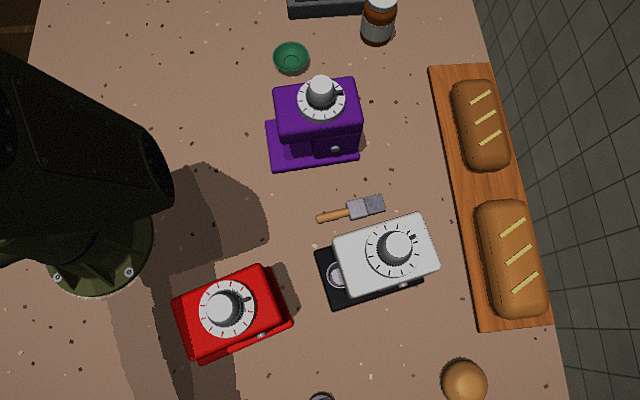

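View pics/top0.png

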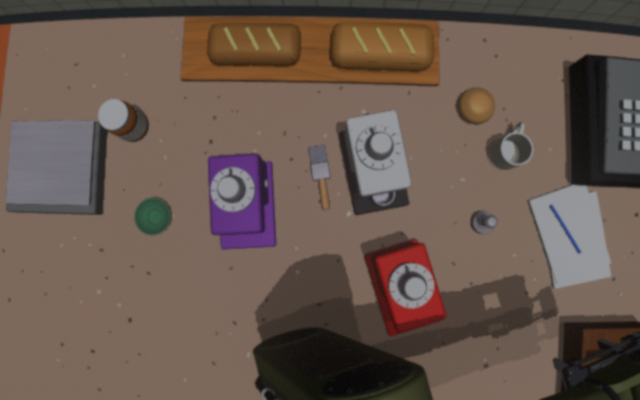

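The white grinder's cap is at about (397,247) in scene and (381,145) in top. The spout and cup face the robot, so its front is nearly world -x. Next I locate the axis and work out the move above it.

```bash
cat >h.py <<'E'
from station import telemetry, viewer, ctrl
import cv2,numpy as np
from scipy.spatial.transform import Rotation as Ro
def Kof(p): return np.array([[p['fx'],0,p['cx']],[0,p['fy'],p['cy']],[0,0,1.]]),np.array(p['dist'],float)
def pose(p,o=None):
    if 'R' in p: return np.array(p['R']),np.array(p['t'])
    T=np.eye(4);T[:3,:3]=Ro.from_euler('xyz',o['eef_rot']).as_matrix();T[:3,3]=o['ee_pos']
    W=np.linalg.inv(T@np.array(p['tool_from_camera']));return W[:3,:3],W[:3,3]
def atz(p,uv,z,o=None):
    K,d=Kof(p);R,t=pose(p,o)
    n=cv2.undistortPoints(np.array([[uv]],float),K,d)[0,0]
    r=R.T@np.array([*n,1]);c=-R.T@t;return c+r*(z-c[2])/r[2]
def rectify(p,cx,cy,z,half=.07,n=560,o=None):
    """top-down ortho view of plane z; right = +x, up = +y"""
    K,d=Kof(p);R,t=pose(p,o);a=np.linspace(-half,half,n)
    X,Y=np.meshgrid(cx+a,cy-a);P=np.stack([X.ravel(),Y.ravel(),np.full(X.size,z)],1)
    q=cv2.projectPoints(P,cv2.Rodrigues(R)[0],t,K,d)[0].reshape(n,n,2).astype(np.float32)
    return cv2.remap(p['img'],q[...,0],q[...,1],cv2.INTER_LINEAR)
E
python3 - <<'E'
from h import *
for n,box in [('scene',[381,230,412,263]),('top',[366,133,396,156])]:
    p=viewer.camera(n)
    K,d=Kof(p);R,t=pose(p)
    v,u=np.mgrid[90:320,300:450];z=p['z_map'][v,u].ravel()
    nn=cv2.undistortPoints(np.stack([u.ravel(),v.ravel()],1).astype(float)[:,None],K,d)[:,0]
    P=(np.c_[nn*z[:,None],z]-t)@R
    b=atz(p,((box[0]+box[2])/2,(box[1]+box[3])/2),.229);print(n,'box',b)
    near=np.linalg.norm(P[:,:2]-b[:2],axis=1)<.06
    s=P[near&(abs(P[:,2]-.229)<.008)];print('cap',len(s),s.mean(0), (s.min(0)+s.max(0))/2)
    s=P[near&(abs(P[:,2]-.183)<.006)];print('low',len(s),s.mean(0),(s.min(0)+s.max(0))/2)
    near=np.linalg.norm(P[:,:2]-b[:2],axis=1)<.2
    s=P[near&(abs(P[:,2]-.165)<.007)];print('body',cv2.minAreaRect(s[:,:2].astype(np.float32)))
E
```

```text
scene box [ 0.59380638 -0.10739533  0.229     ]
cap 635 [ 0.59558587 -0.10468308  0.22770286] [ 0.5967611  -0.10366259  0.22622443]
low 1324 [ 0.59339016 -0.10710168  0.18242463] [ 0.59702977 -0.1038116   0.18277537]
body ((0.5895005464553833, -0.10569533705711365), (0.16504493355751038, 0.10829805582761765), 11.932865142822266)
top box [ 0.59292706 -0.1038411   0.229     ]
cap 392 [ 0.59555717 -0.10365106  0.22875195] [ 0.59609519 -0.10359718  0.22756823]
low 886 [ 0.59352162 -0.10326333  0.18353078] [ 0.59724133 -0.10437838  0.18307323]
body ((0.5894295573234558, -0.10555760562419891), (0.16384537518024445, 0.10884234309196472), 12.269405364990234)
```

Request:
{"api": "step_arm", "payload": {"plan": [{"dx": 0, "dy": 0, "dz": -0.4, "rx": 0, "ry": 0, "rz": 0, "claw": 0}, {"dx": 0, "dy": 0, "dz": -0.4, "rx": 0, "ry": 0, "rz": 0, "claw": 0}, {"dx": 0.25, "dy": -0.12, "dz": -0.4, "rx": 0, "ry": 0, "rz": 0, "claw": 0}, {"dx": 0.3, "dy": -0.14, "dz": -0.2, "rx": 0, "ry": 0, "rz": 0, "claw": 0}, {"dx": 0.3, "dy": -0.14, "dz": 0, "rx": 0, "ry": 0, "rz": 0, "claw": 0}, {"dx": 0.3, "dy": -0.14, "dz": 0, "rx": 0, "ry": 0, "rz": 0, "claw": 0}, {"dx": 0.3, "dy": -0.14, "dz": 0, "rx": 0, "ry": 0, "rz": 0, "claw": 0}, {"dx": 0.3, "dy": -0.14, "dz": 0, "rx": 0, "ry": 0, "rz": 0, "claw": 0}, {"dx": 0.3, "dy": -0.14, "dz": 0, "rx": 0, "ry": 0, "rz": 0, "claw": 0}, {"dx": 0.3, "dy": -0.14, "dz": 0, "rx": 0, "ry": 0, "rz": 0, "claw": 0}]}}

```text
time_s: 1.8
ee_pos: [0.3737, -0.3302, 0.3626]
eef_rot: [3.141, -0.0, 0.354]
force: [0.6, -0.9, 0.0]
grip_width: 0.0941
grip_force: 0.0
```

Request:
{"api": "step_arm", "payload": {"plan": [{"dx": 0.3, "dy": -0.14, "dz": 0, "rx": 0, "ry": 0, "rz": 0, "claw": 0}, {"dx": 0.3, "dy": -0.14, "dz": 0, "rx": 0, "ry": 0, "rz": 0, "claw": 0}, {"dx": 0.3, "dy": -0.14, "dz": 0, "rx": 0, "ry": 0, "rz": 0, "claw": 0}, {"dx": 0.3, "dy": -0.14, "dz": 0, "rx": 0, "ry": 0, "rz": 0, "claw": 0}, {"dx": 0.3, "dy": -0.14, "dz": 0, "rx": 0, "ry": 0, "rz": 0, "claw": 0}, {"dx": 0.3, "dy": -0.14, "dz": 0, "rx": 0, "ry": 0, "rz": 0, "claw": 0}, {"dx": 0.3, "dy": -0.14, "dz": 0, "rx": 0, "ry": 0, "rz": 0, "claw": 0}, {"dx": 0.3, "dy": -0.14, "dz": 0, "rx": 0, "ry": 0, "rz": 0, "claw": 0}, {"dx": 0.3, "dy": -0.14, "dz": 0, "rx": 0, "ry": 0, "rz": 0, "claw": 0}, {"dx": 0.3, "dy": -0.14, "dz": 0, "rx": 0, "ry": 0, "rz": 0, "claw": 0}]}}

```text
time_s: 2.8
ee_pos: [0.6066, -0.0949, 0.3624]
eef_rot: [3.142, -0.0, 0.354]
force: [0.5, -0.1, 0.3]
grip_width: 0.0939
grip_force: 0.0
```

```bash
python3 - <<'E'
from h import *
o=telemetry.get_obs();p=viewer.camera('wrist');print(o['ee_pos'],o['eef_rot'],o['force'],o['moment'],o['qpos'],o['time_s'])
print(p['tool_from_camera'])
a=rectify(p,.596,-.104,.193,o=o)
s=viewer.camera('top');b=rectify(s,.596,-.104,.193,n=560)
im=np.hstack([cv2.resize(p['img'],(640,400)),])
cv2.imwrite('pics/w1.png',im[:,:,::-1]);c=np.hstack([cv2.resize(x,(400,400)) for x in(a,b)]);cv2.imwrite('pics/r1.png',c[:,:,::-1])
E
```

```text
[ 0.6066164  -0.09490518  0.36243497] [ 3.14154618e+00 -4.92862515e-07  3.53873879e-01] [ 0.48325695 -0.07213816  0.27710526] [-0.02071167 -0.04089452  0.00754461] [-2.14820865e-01  3.95792746e-01  1.07615063e+00 -3.90829845e-05
  1.66962384e+00  1.00209773e+00] 2.8
[[-2.11066042e-04 -9.60436631e-01 -2.78498533e-01  8.05276680e-02]
 [ 9.99999792e-01 -3.27522129e-05 -6.44921074e-04  1.30128485e-03]
 [ 6.10284381e-04 -2.78498611e-01  9.60436438e-01 -1.60895681e-01]
 [ 0.00000000e+00  0.00000000e+00  0.00000000e+00  1.00000000e+00]]
```

View pics/w1.png

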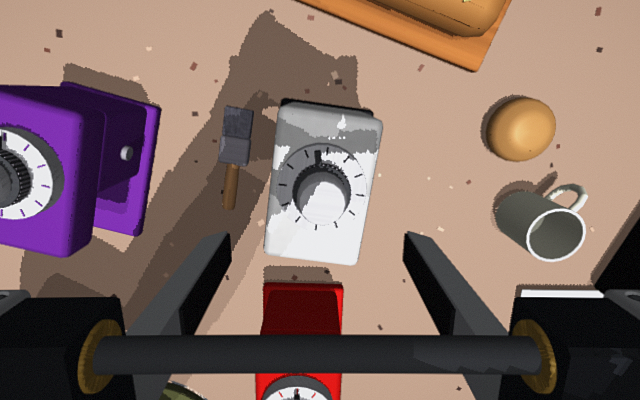

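View pics/r1.png

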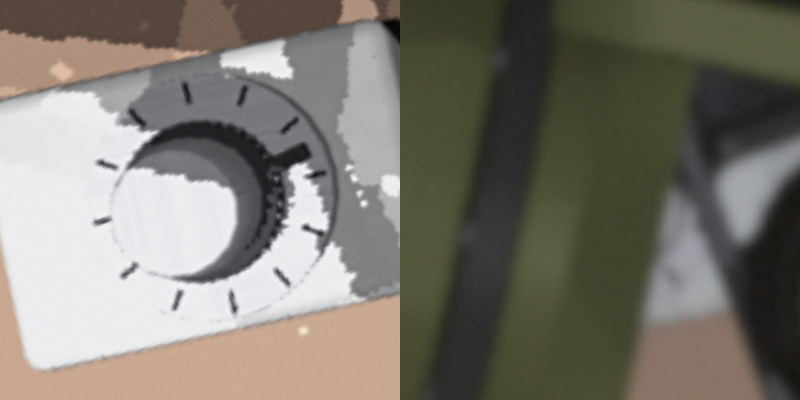

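The tab is at (310,150) in the rectified view, about 26° in world, so joint ≈ -0.25. That is clear of the jaw line. I'll refine the axis from wrist depth before descending.

```bash
python3 - <<'E'
from h import *
o=telemetry.get_obs();p=viewer.camera('wrist')
K,d=Kof(p);R,t=pose(p,o)
v,u=np.mgrid[60:280,240:400];z=p['z_map'][v,u].ravel()
nn=cv2.undistortPoints(np.stack([u.ravel(),v.ravel()],1).astype(float)[:,None],K,d)[:,0]
P=(np.c_[nn*z[:,None],z]-t)@R
c=np.array([.597,-.104])
r=np.linalg.norm(P[:,:2]-c,axis=1)
for zz,tol,rm in [(.229,.004,.035),(.183,.005,.06)]:
    s=P[(abs(P[:,2]-zz)<tol)&(r<rm)][:,:2].astype(np.float32)
    print(zz,len(s),np.median(P[(abs(P[:,2]-zz)<tol)&(r<rm)][:,2]),cv2.minEnclosingCircle(s),cv2.fitEllipse(cv2.convexHull(s)))
s=P[(abs(P[:,2]-.165)<.005)];print(cv2.minAreaRect(s[:,:2].astype(np.float32)))
E
```

```text
0.229 1655 0.22772026720706515 ((0.5971708297729492, -0.10419715195894241), 0.02091815136373043) ((0.5970159769058228, -0.10415865480899811), (0.04015858471393585, 0.04100256413221359), 25.925891876220703)
0.183 3248 0.18179143613283755 ((0.5965288281440735, -0.1043759435415268), 0.044929128140211105) ((0.5966477990150452, -0.10433746874332428), (0.08912824094295502, 0.08933977037668228), 123.99434661865234)
((0.5893871188163757, -0.105820432305336), (0.1615172177553177, 0.10510888695716858), 12.440312385559082)
```

Request:
{"api": "step_arm", "payload": {"plan": [{"dx": -0.123, "dy": 0.055, "dz": 0, "rx": 0, "ry": 0, "rz": 0, "claw": 0}, {"dx": 0, "dy": 0, "dz": 0, "rx": 0, "ry": 0, "rz": -0.075, "claw": 0}, {"dx": 0, "dy": 0, "dz": 0, "rx": 0, "ry": 0, "rz": -0.075, "claw": 0}, {"dx": 0, "dy": 0, "dz": 0, "rx": 0, "ry": 0, "rz": -0.075, "claw": 0}, {"dx": 0, "dy": 0, "dz": 0.3, "rx": 0, "ry": 0, "rz": 0, "claw": 0}, {"dx": 0, "dy": 0, "dz": 0.3, "rx": 0, "ry": 0, "rz": 0, "claw": 0}, {"dx": 0, "dy": 0, "dz": 0.3, "rx": 0, "ry": 0, "rz": 0, "claw": 0}, {"dx": 0, "dy": 0, "dz": 0.3, "rx": 0, "ry": 0, "rz": 0, "claw": 0}, {"dx": 0, "dy": 0, "dz": 0, "rx": 0, "ry": 0, "rz": 0, "claw": 0}, {"dx": 0, "dy": 0, "dz": 0, "rx": 0, "ry": 0, "rz": 0, "claw": 0}]}}

```text
time_s: 3.95
ee_pos: [0.5957, -0.1066, 0.2439]
eef_rot: [3.141, -0.0, 0.706]
force: [0.7, 0.5, 0.5]
grip_width: 0.0942
grip_force: 0.0
```

Request:
{"api": "step_arm", "payload": {"plan": [{"dx": 0.025, "dy": -0.009, "dz": 0.1, "rx": 0, "ry": 0, "rz": 0, "claw": 0}, {"dx": 0, "dy": 0, "dz": 0.15, "rx": 0, "ry": 0, "rz": 0, "claw": 0}, {"dx": 0, "dy": 0, "dz": 0.12, "rx": 0, "ry": 0, "rz": 0, "claw": 0}, {"dx": 0, "dy": 0, "dz": 0, "rx": 0, "ry": 0, "rz": 0, "claw": 0}, {"dx": 0, "dy": 0, "dz": 0, "rx": 0, "ry": 0, "rz": 0, "claw": 0}]}}

```text
time_s: 4.45
ee_pos: [0.5976, -0.1032, 0.2059]
eef_rot: [3.141, -0.0, 0.707]
force: [0.3, -0.1, 1.0]
grip_width: 0.0939
grip_force: 0.0
```

```bash
python3 - <<'E'
from h import *
o=telemetry.get_obs();p=viewer.camera('wrist');print(o['ee_pos'],o['eef_rot'],o['force'],o['moment'])
a=rectify(p,.597,-.1043,.193,half=.06,o=o,n=400)
cv2.imwrite('pics/w2.png',np.hstack([cv2.resize(p['img'][100:],(480,300)),cv2.resize(a,(300,300))])[:,:,::-1])
E
```

```text
[ 0.59764349 -0.103222    0.20594423] [ 3.14121295e+00 -2.94802899e-04  7.07175207e-01] [ 0.33805801 -0.10272621  1.00966231] [ 0.01730058 -0.01932822 -0.02403738]
```

View pics/w2.png

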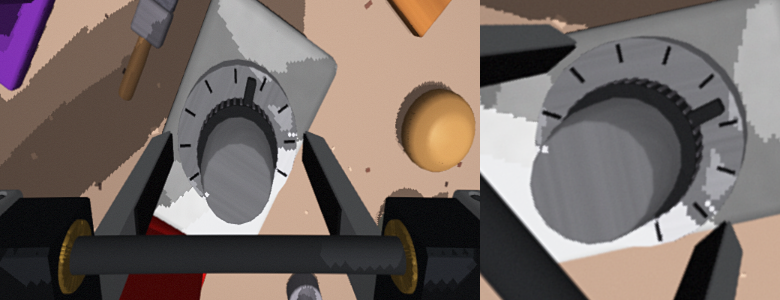

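Request:
{"api": "step_arm", "payload": {"plan": [{"dx": -0.012, "dy": 0.004, "dz": 0, "rx": 0, "ry": 0, "rz": 0, "claw": 0}, {"dx": 0, "dy": 0, "dz": 0, "rx": 0, "ry": 0, "rz": 0, "claw": 1}, {"dx": 0, "dy": 0, "dz": 0, "rx": 0, "ry": 0, "rz": 0, "claw": 1}, {"dx": 0, "dy": 0, "dz": 0, "rx": 0, "ry": 0, "rz": 0, "claw": 1}, {"dx": 0, "dy": 0, "dz": 0, "rx": 0, "ry": 0, "rz": 0, "claw": 1}, {"dx": 0, "dy": 0, "dz": 0, "rx": 0, "ry": 0, "rz": 0, "claw": 1}, {"dx": 0, "dy": 0, "dz": 0, "rx": 0, "ry": 0, "rz": 0, "claw": 1}], "grip_force": 22}}

```text
time_s: 5.2
ee_pos: [0.5965, -0.1038, 0.2054]
eef_rot: [-3.14, 0.0, 0.707]
force: [-3.7, 3.9, 1.6]
grip_width: 0.0556
grip_force: 22.0
```

```bash
cat >s.py <<'E'
from h import *
o=telemetry.get_obs()
print(o['time_s'],o['ee_pos'].round(4),'yaw',round(o['eef_rot'][2],4),'F',o['force'].round(2),'M',o['moment'].round(3),o['grip_width'],o['grip_force'],'q6',o['qpos'][5])
E
python3 s.py
```

```text
5.2 [ 0.5965 -0.1038  0.2054] yaw 0.7074 F [-3.68  3.91  1.65] M [ 0.58   0.656 -0.017] 0.05564034702682553 22.000452876091003 q6 0.6301985188923397
```

Request:
{"api": "step_arm", "payload": {"plan": [{"dx": 0, "dy": -0.005, "dz": 0, "rx": 0, "ry": 0, "rz": 0, "claw": 1}, {"dx": 0, "dy": 0, "dz": 0, "rx": 0, "ry": 0, "rz": 0.03, "claw": 1}, {"dx": 0, "dy": 0, "dz": 0, "rx": 0, "ry": 0, "rz": 0.03, "claw": 1}, {"dx": 0, "dy": 0, "dz": 0, "rx": 0, "ry": 0, "rz": 0.03, "claw": 1}, {"dx": 0, "dy": 0, "dz": 0, "rx": 0, "ry": 0, "rz": 0.03, "claw": 1}]}}

```text
time_s: 5.7
ee_pos: [0.5964, -0.1037, 0.2054]
eef_rot: [-3.141, 0.0, 0.517]
force: [-2.5, 3.2, 2.0]
grip_width: 0.0551
grip_force: 22.0
```

```bash
python3 s.py
```

```text
5.7 [ 0.5964 -0.1037  0.2054] yaw 0.517 F [-2.51  3.18  2.  ] M [0.429 0.452 0.053] 0.0551372038772674 21.99909746646881 q6 0.821032509727034
```

Request:
{"api": "step_arm", "payload": {"plan": [{"dx": 0, "dy": 0, "dz": 0, "rx": 0, "ry": 0, "rz": 0.04, "claw": 1}, {"dx": 0, "dy": 0, "dz": 0, "rx": 0, "ry": 0, "rz": 0.04, "claw": 1}, {"dx": 0, "dy": 0, "dz": 0, "rx": 0, "ry": 0, "rz": 0.04, "claw": 1}, {"dx": 0, "dy": 0, "dz": 0, "rx": 0, "ry": 0, "rz": 0.04, "claw": 1}, {"dx": 0, "dy": 0, "dz": 0, "rx": 0, "ry": 0, "rz": 0.04, "claw": 1}, {"dx": 0, "dy": 0, "dz": 0, "rx": 0, "ry": 0, "rz": 0.04, "claw": 1}, {"dx": 0, "dy": 0, "dz": 0, "rx": 0, "ry": 0, "rz": 0.04, "claw": 1}, {"dx": 0, "dy": 0, "dz": 0, "rx": 0, "ry": 0, "rz": 0.02, "claw": 1}]}}

```text
time_s: 6.5
ee_pos: [0.5963, -0.1033, 0.2055]
eef_rot: [-3.141, 0.001, 0.045]
force: [-3.4, 4.8, 1.2]
grip_width: 0.0556
grip_force: 22.0
```

```bash
python3 s.py;python3 - <<'E'
from h import *
o=telemetry.get_obs();p=viewer.camera('wrist')
a=rectify(p,.597,-.1043,.193,half=.06,o=o,n=400)
cv2.imwrite('pics/w3.png',a[:,:,::-1])
E
```

```text
6.5 [ 0.5963 -0.1033  0.2055] yaw 0.0455 F [-3.37  4.81  1.16] M [0.903 0.64  0.087] 0.0555874454175537 22.000086307525635 q6 1.2927745124898113
```

View pics/w3.png

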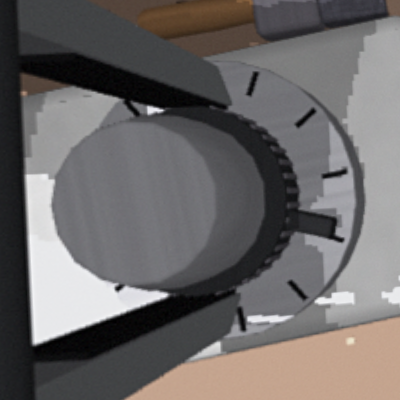

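Request:
{"api": "step_arm", "payload": {"plan": [{"dx": 0, "dy": 0, "dz": 0, "rx": 0, "ry": 0, "rz": 0.04, "claw": 1}, {"dx": 0, "dy": 0, "dz": 0, "rx": 0, "ry": 0, "rz": 0.04, "claw": 1}, {"dx": 0, "dy": 0, "dz": 0, "rx": 0, "ry": 0, "rz": 0.03, "claw": 1}]}}

```text
time_s: 6.85
ee_pos: [0.5963, -0.1032, 0.2054]
eef_rot: [-3.141, 0.001, -0.127]
force: [-2.6, 5.0, 1.7]
grip_width: 0.0555
grip_force: 22.0
```

```bash
python3 s.py
```

```text
6.85 [ 0.5963 -0.1032  0.2054] yaw -0.1273 F [-2.57  5.02  1.67] M [1.021 0.673 0.131] 0.05549727844439568 21.99954718351364 q6 1.4656314408566058
```

Request:
{"api": "step_arm", "payload": {"plan": [{"dx": 0, "dy": 0, "dz": 0, "rx": 0, "ry": 0, "rz": 0.013, "claw": 1}, {"dx": 0, "dy": 0, "dz": 0, "rx": 0, "ry": 0, "rz": 0.013, "claw": 1}]}}

```text
time_s: 7.05
ee_pos: [0.5963, -0.1032, 0.2054]
eef_rot: [-3.141, 0.001, -0.167]
force: [-3.3, 6.2, 1.8]
grip_width: 0.055
grip_force: 22.0
```

```bash
python3 s.py
```

```text
7.05 [ 0.5963 -0.1032  0.2054] yaw -0.1666 F [-3.29  6.19  1.76] M [1.115 0.615 0.118] 0.054981336689793214 22.000120282173157 q6 1.5048836416679963
```

Request:
{"api": "step_arm", "payload": {"plan": [{"dx": 0, "dy": 0, "dz": 0, "rx": 0, "ry": 0, "rz": 0.013, "claw": 1}, {"dx": 0, "dy": 0, "dz": 0, "rx": 0, "ry": 0, "rz": 0.013, "claw": 1}]}}

```text
time_s: 7.25
ee_pos: [0.5963, -0.1031, 0.2054]
eef_rot: [-3.141, 0.001, -0.207]
force: [-3.0, 5.1, 2.1]
grip_width: 0.0556
grip_force: 22.0
```

```bash
python3 s.py
```

```text
7.25 [ 0.5963 -0.1031  0.2054] yaw -0.2073 F [-3.03  5.07  2.12] M [1.137 0.627 0.098] 0.05557151337703864 22.000025510787964 q6 1.5456596167309626
```

Request:
{"api": "step_arm", "payload": {"plan": [{"dx": 0, "dy": 0, "dz": 0, "rx": 0, "ry": 0, "rz": 0.013, "claw": 1}, {"dx": 0, "dy": 0, "dz": 0, "rx": 0, "ry": 0, "rz": 0.013, "claw": 1}]}}

```text
time_s: 7.45
ee_pos: [0.5963, -0.1031, 0.2054]
eef_rot: [-3.141, 0.001, -0.248]
force: [-2.9, 7.1, 1.0]
grip_width: 0.0554
grip_force: 22.0
```

```bash
python3 s.py
```

```text
7.45 [ 0.5963 -0.1031  0.2054] yaw -0.2481 F [-2.85  7.07  1.03] M [1.183 0.543 0.194] 0.055379697951622425 21.999965608119965 q6 1.5864808273374058
```

Request:
{"api": "step_arm", "payload": {"plan": [{"dx": 0, "dy": 0, "dz": 0, "rx": 0, "ry": 0, "rz": 0.013, "claw": 1}]}}

```text
time_s: 7.55
ee_pos: [0.5964, -0.1031, 0.2054]
eef_rot: [-3.141, 0.001, -0.268]
force: [-2.4, 6.8, 2.2]
grip_width: 0.0555
grip_force: 22.0
```

```bash
python3 s.py
```

```text
7.55 [ 0.5964 -0.1031  0.2054] yaw -0.2684 F [-2.41  6.85  2.19] M [1.266 0.562 0.233] 0.05547884810051208 22.00002819299698 q6 1.6068202968930096
```

Request:
{"api": "step_arm", "payload": {"plan": [{"dx": 0, "dy": 0, "dz": 0, "rx": 0, "ry": 0, "rz": 0.013, "claw": 1}]}}

```text
time_s: 7.65
ee_pos: [0.5964, -0.103, 0.2054]
eef_rot: [-3.141, 0.001, -0.289]
force: [-4.1, 5.7, 1.6]
grip_width: 0.0558
grip_force: 22.0
```

```bash
python3 s.py
```

```text
7.65 [ 0.5964 -0.103   0.2054] yaw -0.2886 F [-4.13  5.68  1.61] M [1.264 0.529 0.284] 0.05577795865816429 22.000157833099365 q6 1.6271401738386213
```

Request:
{"api": "step_arm", "payload": {"plan": [{"dx": 0, "dy": 0, "dz": 0, "rx": 0, "ry": 0, "rz": 0.013, "claw": 1}, {"dx": 0, "dy": 0, "dz": 0, "rx": 0, "ry": 0, "rz": 0.013, "claw": 1}]}}

```text
time_s: 7.85
ee_pos: [0.5964, -0.1029, 0.2054]
eef_rot: [-3.141, 0.001, -0.329]
force: [-2.4, 6.3, 2.6]
grip_width: 0.0552
grip_force: 22.0
```

```bash
python3 s.py
```

```text
7.85 [ 0.5964 -0.1029  0.2054] yaw -0.3292 F [-2.44  6.31  2.56] M [1.266 0.537 0.54 ] 0.05524707864630248 22.000441253185272 q6 1.6677621516420502
```

Request:
{"api": "step_arm", "payload": {"plan": [{"dx": 0, "dy": 0, "dz": 0, "rx": 0, "ry": 0, "rz": 0, "claw": 1}, {"dx": 0, "dy": 0, "dz": 0, "rx": 0, "ry": 0, "rz": 0, "claw": 1}, {"dx": 0, "dy": 0, "dz": 0, "rx": 0, "ry": 0, "rz": 0, "claw": 1}]}}

```text
time_s: 8.15
ee_pos: [0.5964, -0.103, 0.2054]
eef_rot: [-3.141, 0.001, -0.329]
force: [-3.1, 6.3, 2.0]
grip_width: 0.0555
grip_force: 22.0
```

```bash
python3 s.py; python3 - <<'E'
from h import *
o=telemetry.get_obs();p=viewer.camera('wrist')
a=rectify(p,.597,-.1043,.193,half=.06,o=o,n=400)
cv2.imwrite('pics/w4.png',a[:,:,::-1])
E
```

```text
8.15 [ 0.5964 -0.103   0.2054] yaw -0.3285 F [-3.07  6.27  2.02] M [1.244 0.562 0.372] 0.05548990075306892 22.00064778327942 q6 1.6670890499716704
```

View pics/w4.png

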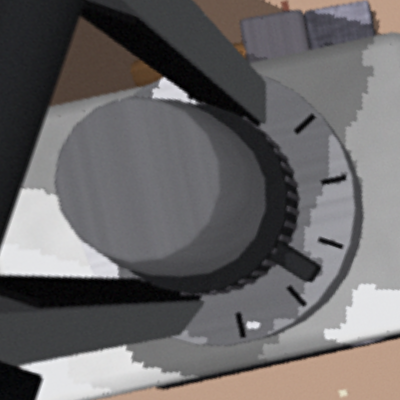

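Request:
{"api": "step_arm", "payload": {"plan": [{"dx": 0, "dy": 0, "dz": 0, "rx": 0, "ry": 0, "rz": -0.04, "claw": 1}, {"dx": 0, "dy": 0, "dz": 0, "rx": 0, "ry": 0, "rz": -0.04, "claw": 1}, {"dx": 0, "dy": 0, "dz": 0, "rx": 0, "ry": 0, "rz": -0.04, "claw": 1}, {"dx": 0, "dy": 0, "dz": 0, "rx": 0, "ry": 0, "rz": -0.04, "claw": 1}, {"dx": 0, "dy": 0, "dz": 0, "rx": 0, "ry": 0, "rz": -0.04, "claw": 1}, {"dx": 0, "dy": 0, "dz": 0, "rx": 0, "ry": 0, "rz": -0.04, "claw": 1}, {"dx": 0, "dy": 0, "dz": 0, "rx": 0, "ry": 0, "rz": -0.04, "claw": 1}, {"dx": 0, "dy": 0, "dz": 0, "rx": 0, "ry": 0, "rz": -0.04, "claw": 1}, {"dx": 0, "dy": 0, "dz": 0, "rx": 0, "ry": 0, "rz": -0.04, "claw": 1}, {"dx": 0, "dy": 0, "dz": 0, "rx": 0, "ry": 0, "rz": -0.04, "claw": 1}]}}

```text
time_s: 9.2
ee_pos: [0.5963, -0.1035, 0.2055]
eef_rot: [-3.141, 0.0, 0.301]
force: [-2.3, 3.1, 2.2]
grip_width: 0.0557
grip_force: 22.0
```

```bash
python3 s.py; python3 - <<'E'
from h import *
o=telemetry.get_obs();p=viewer.camera('wrist')
a=rectify(p,.597,-.1043,.193,half=.06,o=o,n=400)
cv2.imwrite('pics/w5.png',a[:,:,::-1])
E
```

```text
9.2 [ 0.5963 -0.1035  0.2055] yaw 0.3015 F [-2.28  3.12  2.22] M [ 0.565  0.615 -0.097] 0.05565436519236973 22.000032663345337 q6 1.0366256023475229
```

View pics/w5.png

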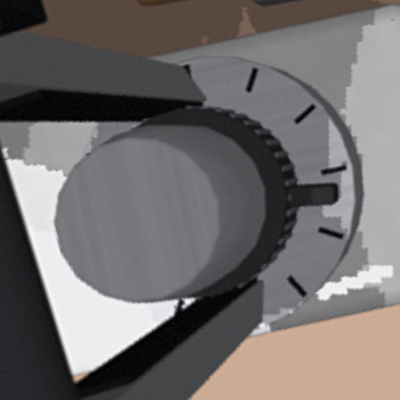

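Request:
{"api": "step_arm", "payload": {"plan": [{"dx": 0, "dy": 0, "dz": 0, "rx": 0, "ry": 0, "rz": 0, "claw": 0}, {"dx": 0, "dy": 0, "dz": 0, "rx": 0, "ry": 0, "rz": 0, "claw": 0}, {"dx": 0, "dy": 0, "dz": 0, "rx": 0, "ry": 0, "rz": 0, "claw": 0}, {"dx": 0, "dy": 0, "dz": 0, "rx": 0, "ry": 0, "rz": 0, "claw": 0}, {"dx": 0, "dy": 0, "dz": 0, "rx": 0, "ry": 0, "rz": 0, "claw": 0}, {"dx": 0, "dy": 0, "dz": -0.1, "rx": 0, "ry": 0, "rz": 0, "claw": 0}, {"dx": 0, "dy": 0, "dz": -0.3, "rx": 0, "ry": 0, "rz": 0, "claw": 0}, {"dx": 0, "dy": 0, "dz": -0.4, "rx": 0, "ry": 0, "rz": 0, "claw": 0}, {"dx": 0, "dy": 0, "dz": -0.4, "rx": 0, "ry": 0, "rz": 0, "claw": 0}, {"dx": 0, "dy": 0, "dz": -0.3, "rx": 0, "ry": 0, "rz": 0, "claw": 0}]}}

```text
time_s: 10.25
ee_pos: [0.5964, -0.1039, 0.3591]
eef_rot: [3.14, -0.003, 0.299]
force: [0.9, 0.5, -1.1]
grip_width: 0.0941
grip_force: 0.0
```

```bash
python3 s.py; python3 - <<'E'
from h import *
o=telemetry.get_obs();p=viewer.camera('wrist')
a=rectify(p,.597,-.1043,.193,half=.06,o=o,n=400)
cv2.imwrite('pics/w6.png',a[:,:,::-1])
E
```

```text
10.25 [ 0.5964 -0.1039  0.3591] yaw 0.2987 F [ 0.94  0.46 -1.12] M [ 0.     0.024 -0.018] 0.09412506913291807 0.0 q6 1.0392133170351547
```

View pics/w6.png

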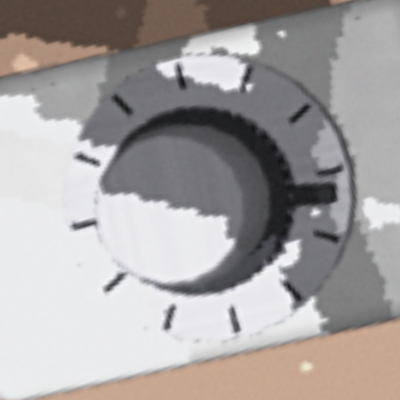

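The ring stayed put on release: the tab end is at (335,193), about +3°. That is about 30° back from the estimated first touch at -27°. Handing in.

```bash
python3 -c "
from station import hand_in
print(hand_in())"
```

```text
the job is handed in; nothing more can be done
None
```

I turned the white grinder's ring clockwise until the burrs pushed back (about 0.27–0.3 N m, held 0.3 s), turned it back about 30° from the estimated first touch, let go and handed in; the hand-in returned no verdict.

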